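# Set the mixing valve and snap its cover cap on

## Robot

A 6-joint arm with a two-finger parallel gripper is mounted at the origin on the work surface. World frame = base frame: x ahead of the robot, y to its left, z up, the work surface at z = 0. Lengths are in m, angles in rad, forces in N, time in s.
With the tool pointing down it reaches from about 0.35 to 0.975 m from the base axis. Payload 7.1 kg.
Tool frame: the origin (TCP) lies at the very end of the fingers, on their centre line; the grasp point (between the pads) lies 19 mm behind it; z points along the fingers, y is the line along which they close (so a half turn about z gives the same grasp; the last joint's range is limited). The gripper opens to 88 mm and grips with 3 to 60 N. Pads are 20 mm wide; open, the fingers measure 115 mm over their backs; the gripper's body (75 mm by 178 mm) begins 61 mm behind the grasp point.
Start: joints at [-1.247, 0.423, 1.63, -0, 1.089, -0.019], TCP at [0.21, -0.589, 0.223] pointing down, gripper open.
Joint ranges: [-3, 3], [-0.9, 2.11], [0.09, 2.58], [-1.31, 4.45], [0.11, 2.69], [-2.54, 2.54]. Speed limits (rad/s): [2.39, 2.39, 3.01, 3.14, 3.14, 3.14].

## Interface

Orientations are given as a rotation vector (axis times angle).
In Python, from plant import * gives the robot as it stands. The module is installed in compiled form; this text tells all that it offers.
- The arm moves only by the shell command python3 -m handwheel 'ROWS'. ROWS is JSON, a list of rows, each an object with "fingers": the opening, from 0 (shut) to 1 (fully open); "slide": the shift along the tool's x, y, z in mm, a list of three; "twist": the turn about the tool's z in rad. In form: [{"fingers": fingers, "slide": [x, y, z], "twist": twist}, ...]. A call has 1 to 20 rows; each row shifts and turns the commanded pose from where the row before left it, along the tool's axes as they then stand; what a row does not reach is not made up. A row lasts 1/10 s, in which the tool goes at most 50 mm and 8.59 degrees, less where a joint would pass 70% of its speed; a pose out of reach is approached as far as the arm can. A call with a gripper value outside its range is refused whole. The fingers move at their own pace and stop on an object; the grip force is fixed at half the most. Time passes only in rows, so rows that do not move let the fingers close. It gives the time, the measured TCP pose, the force, the opening and the grip force at its end, in the units of the state.
- observe(): the state, without advancing time (a new reading comes with each control period).
- get_image(name): name is "scene" or "top" or "wrist"; returns a dict with "color" (400x640x3 uint8, red, green, blue), "intrinsics" (3x3 intrinsics, pixels), "position" and "rotation" of the camera in the world. Camera axes: x right, y down, z forward; pixel columns grow to the right and rows downward; lengths in m; the calibration is good to about 2 mm. The wrist camera is an equidistant fisheye: a pixel r from the principal point sees the ray r / f radians off the axis. A picture is of the moment at which its call begins. There is no depth.
- job_done(): hands the job in; it is judged then, once.
Trained networks look in a picture, given as the dict that the camera call returned (one of the last four; its "shot" number tells which), for a name from the list of things; names that differ only in an ending like _2 or _b are one class to them, and where a whole thing is asked for, a point or a joint stands for the part that bears it (a point fixed in the world has none). Each returns a list of dicts, best first, with "score" (0 to 1); they miss things now and then, are a little off and sometimes report something else, mostly with a low value. They report only what shows in the picture. A call takes as long as a camera call. They do not tell look-alikes from the thing itself.
- search_frame(picture, thing): "extent" ([left, top, right, bottom] as shares, 0 to 1, of the picture: columns of its width, rows of its height, round what is visible of it).
- outline_of(picture, thing): "pixels" (400x640 bool, what is visible of it) and "extent" ([left, top, right, bottom] as shares, 0 to 1, of the picture: columns of its width, rows of its height, round what is visible of it).
- place_of(picture, thing): "at" ([row, column] as shares, 0 to 1, of the picture: columns of its width, rows of its height: a listed point, or the origin of a listed thing).
The state is a dict: "t": time; "joint_pos": joint angles; "joint_velocities": joint speeds; "effort": joint torques, N m; "tcp_pos": TCP position; "tcp_rot": TCP orientation; "force": force on the tool from outside, world axes, zero at the start; "torque": the same for the moment, N m; "grip_width": finger opening in m; "grasp_force": force on a finger pad.
Only numpy, scipy, OpenCV 4.12 (cv2) and the standard library are available. Lean on these libraries where they do the work, as an engineer would, in place of code of your own. Each camera call takes 0.05 s, during which the arm holds its last target. There are 200 camera calls.

## Task

Set the thermostatic mixing valve in the linen cupboard: turn its ribbed knob until the thermometer's needle points at the set mark, and let go of the knob, leaving the other things on the counter where they stand. Then fetch the valve's cover cap, put it over the knob, press it straight down until it clicks fully home, and do not let up after the click: finish with the gripper still on the cap, bearing down on it firmly.

Things in the scene. Friction and masses are not known exactly. Their poses are not given: they have to be found in the camera images.
- mixing_set: Fixed brass thermostatic mixing valve with 15 mm copper pipes. Origin: on the counter, under the valve's upright spindle axis; z up. Two inlet pipes leave along +y and -y and turn down into the counter 85 mm from the axis; the outlet pipe leaves along +x, carries the thermometer 105 mm from the axis and turns down 155 mm out. Pipes, nuts and thermometer all stay below 90 mm above the counter.
- flange: Round brass flange of the valve, 52 mm across. Origin: centre of its top face, 84 mm above the counter, where the cap's rim sits when fully home; axes as mixing_set. The stud stands on it: a round brass collar 33 mm across and 15 mm high, tapered at the top, with four small sprung snap noses round it (40 mm across over the noses, centred 6.6 mm above the flange).
- knob_top (a point): Centre of the top face of the round ribbed black knob on the spindle above the stud: 25 mm diameter, 27 mm tall, its top 128 mm above the counter. Fingertips may come down to 24 mm below this point. It turns about the vertical on a stiff spindle (about 0.06 N m) and stays where it is left.
- knob (a joint): Angle of the knob, rad, 0 to 4.6; grows anticlockwise seen from above. The needle turns 0.8 rad clockwise for each rad that the knob turns anticlockwise.
- dial_center (a point): Centre of the face-up thermometer dial (80 mm diameter, white face), at the height of its rim, 90 mm above the counter.
- needle_tip (a point): Point 30 mm from the dial's centre along the thin black needle, at its tip. The needle lies behind glass and moves only with the knob.
- mark_tip (a point): Point 30 mm from the dial's centre on the set mark, the small black triangle on the inside of the dial's rim. It is fixed for the job; the needle is always anticlockwise (colder) of it at the start.
- needle (a joint): Angle of the needle, rad, growing clockwise seen from above, from the start of the scale.
- mark (a joint): Angle of the set mark, rad, on the same scale and in the same sense as joint needle: they are equal when the needle points at the mark.
- cap: Loose grey plastic cover cap: ribbed hood 48 mm over its ribs, 50 mm tall, closed on top, 30 g, standing mouth down. Origin: centre of its lower rim. Inside 41 mm wide, 47 mm deep: clears the knob. A 36 mm wide lip in its mouth snaps under the noses: it meets them 9 mm above home, the push rises to 7-10 N, drops sharply about 5 mm above home; home is rim on flange.
- candle: Bystander: tea light in a black faceted holder, 56 mm across, 36 mm tall. Origin at its base.
- tape_spool: Bystander: white flanged spool of thread tape, 54 mm across, 18 mm tall. Origin at its base.
- vase: Bystander: black faceted vase, 62 mm across, 95 mm tall. Origin at its base.
- bowl: Bystander: white fluted bowl, 110 mm across, 70 mm tall. Origin at its base.
Mind the look-alikes: they are no part of the job. Leave any blue or green look-alike of the cap alone.

How it is judged:
By the outcome, as a careful person would: the job done as asked, in the order asked, and still so for the second after the job is handed in, while the arm keeps its last pose, push and grip.
It also fails if it takes over 72 s, if anything falls off the work surface, if the arm or the gripper's body presses on something with over 40 N, if the wrist force passes 120 N, or if a joint passes its speed limit or range.

## Working session

There is one attempt and no reset: what is moved stays moved. The work goes in short steps, Python scripts to look and compute and a shell command to move; the robot and the scene stay as the last step left them, time stands still between calls to the robot, and variables do not carry over. Pictures are saved under pics/ and viewed, at most 10 in all, crops included, and the job is handed in when it is done.

```bash
mkdir -p pics; cat > h.py <<'E'
from plant import *
import numpy as np, cv2
from scipy.spatial.transform import Rotation as R
def rot(p):
    r=np.array(p["rotation"],float)
    return r if r.shape==(3,3) else R.from_rotvec(r).as_matrix()
def ray(p,at,fish=False):
    K=np.array(p["intrinsics"]); v=at[0]*400; u=at[1]*640
    x=(u-K[0,2])/K[0,0]; y=(v-K[1,2])/K[1,1]
    if fish:
        th=np.hypot(x,y); s=np.sin(th)/max(th,1e-9); d=np.array([x*s,y*s,np.cos(th)])
    else: d=np.array([x,y,1.])
    return np.array(p["position"]),rot(p)@d
def onz(p,at,z,fish=False):
    o,d=ray(p,at,fish); return o+d*(z-o[2])/d[2]
def save(p,n): cv2.imwrite("pics/"+n,cv2.cvtColor(p["color"],cv2.COLOR_RGB2BGR))
E
python3 - <<'E'
from h import *
Z=dict(mixing_set=0,flange=.084,knob_top=.128,dial_center=.09,needle_tip=.088,mark_tip=.088,cap=0,candle=0,tape_spool=0,vase=0,bowl=0)
for c in ("top","scene"):
    p=get_image(c); save(p,c+"1.png"); print(c,p["position"])
    for n,z in Z.items():
        for r in place_of(p,n)[:4]:
            if r["score"]>.2: print(n,round(r["score"],2),np.round(np.array(r["at"])*[400,640]),np.round(onz(p,r["at"],z),3))
s=observe(); print(s)
E
```

```text
top [0.52133174 0.11766363 1.00503806]
mixing_set 0.69 [237. 416.] [ 0.502 -0.107  0.   ]
flange 0.8 [236. 420.] [ 0.506 -0.097  0.084]
flange 0.71 [189. 182.] [0.616 0.409 0.084]
knob_top 0.7 [238. 431.] [ 0.502 -0.108  0.128]
knob_top 0.67 [189. 180.] [0.613 0.398 0.128]
dial_center 0.55 [190. 433.] [ 0.604 -0.126  0.09 ]
needle_tip 0.53 [189. 417.] [ 0.605 -0.093  0.088]
cap 0.93 [238. 228.] [0.508 0.329 0.   ]
cap 0.71 [188. 181.] [0.628 0.438 0.   ]
cap 0.69 [275. 213.] [0.426 0.364 0.   ]
cap 0.65 [233. 182.] [0.524 0.435 0.   ]
candle 0.88 [257. 293.] [0.463 0.179 0.   ]
tape_spool 0.89 [201. 281.] [0.593 0.205 0.   ]
vase 0.71 [188. 180.] [0.628 0.439 0.   ]
bowl 0.69 [126. 321.] [0.768 0.107 0.   ]
scene [ 1.10069415 -0.60538551  0.70541493]
mixing_set 0.94 [265. 229.] [ 0.506 -0.111  0.   ]
mixing_set 0.59 [221. 222.] [ 0.37  -0.002  0.   ]
flange 0.55 [238. 224.] [ 0.508 -0.115  0.084]
knob_top 0.72 [221. 225.] [ 0.506 -0.106  0.128]
dial_center 0.93 [253. 254.] [ 0.6   -0.117  0.09 ]
needle_tip 0.57 [250. 264.] [ 0.607 -0.095  0.088]
cap 0.88 [182. 335.] [0.507 0.34  0.  
[... 240 characters left out ...]
[0.766 0.11  0.   ]
{'t': 1.2, 'joint_pos': array([-1.24702575e+00,  4.23123782e-01,  1.62989721e+00,  1.73903688e-05,
        1.08859179e+00, -1.89924509e-02]), 'joint_velocities': array([ 0.00062131,  0.0013273 , -0.00027698,  0.00143574, -0.00033862,
        0.00050978]), 'effort': array([-1.76855308e-03, -5.44581521e+01, -2.74045622e+01,  6.43576775e-02,
        1.65851496e-02,  8.52340918e-06]), 'tcp_pos': array([ 0.21008537, -0.58861839,  0.2226613 ]), 'tcp_rot': array([-3.09554888e+00, -5.35762830e-01, -1.91219320e-05]), 'force': array([0.38285483, 0.07384031, 1.23834247]), 'torque': array([ 0.01242645, -0.01508411, -0.02203046]), 'grasp_force': 0.0, 'grip_width': 0.08767528054040483}
```

```bash
python3 - <<'E'
import cv2
a=cv2.imread("pics/top1.png")[100:310,150:480]
cv2.imwrite("pics/top1c.png",cv2.resize(a,None,fx=2.4,fy=2.4,interpolation=cv2.INTER_CUBIC))
E
```

```text
(no output)
```

View pics/top1c.png

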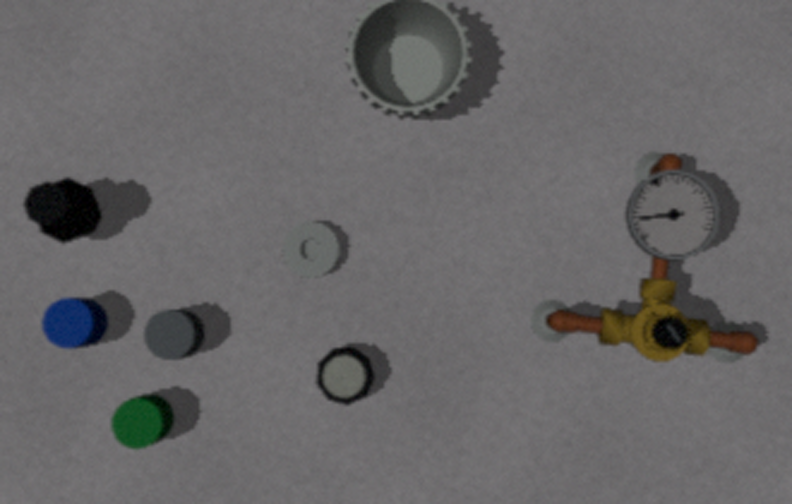

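View pics/scene1.png

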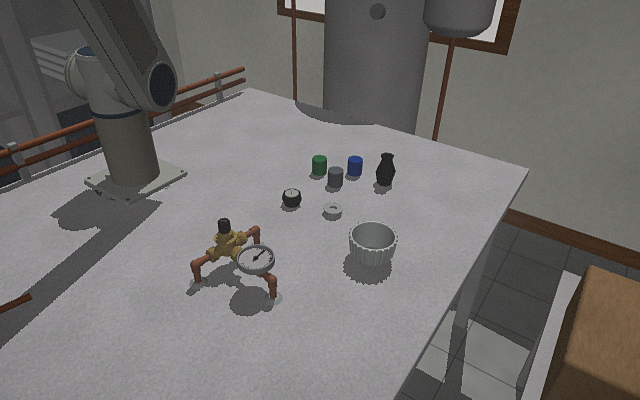

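Cap candidates in the top picture (row, col): grey (238,228), blue (233,182), green (275,213). The vase at (188,180) is another false hit. The description says grey, so I choose (238,228); the crop shows blue and green are look-alikes. The valve's knob is at (238,431), the needle points left (+y) and the mark is at the dial's upper left, clockwise of the needle.

```bash
python3 -m handwheel '[{"fingers":1,"slide":[38,-30,0],"twist":0},{"fingers":1,"slide":[38,-30,0],"twist":0},{"fingers":1,"slide":[38,-30,0],"twist":0},{"fingers":1,"slide":[38,-30,0],"twist":0},{"fingers":1,"slide":[38,-30,0],"twist":0},{"fingers":1,"slide":[38,-30,0],"twist":0},{"fingers":1,"slide":[38,-30,0],"twist":0},{"fingers":1,"slide":[38,-30,0],"twist":0},{"fingers":1,"slide":[38,-30,0],"twist":0},{"fingers":1,"slide":[38,-30,0],"twist":0},{"fingers":1,"slide":[38,-30,0],"twist":0},{"fingers":1,"slide":[20,-24,0],"twist":0},{"fingers":1,"slide":[0,0,0],"twist":0},{"fingers":1,"slide":[0,0,0],"twist":0}]'
cat > dial.py <<'E'
from h import *
import sys
s=observe(); print("t",s["t"],"q",np.round(s["joint_pos"],3),"tcp",np.round(s["tcp_pos"],4))
p=get_image("wrist"); save(p,sys.argv[1])
P={}
for n,z in dict(knob_top=.128,flange=.084,dial_center=.09,needle_tip=.088,mark_tip=.088).items():
    for r in place_of(p,n)[:2]:
        w=onz(p,r["at"],z,True); P.setdefault(n,w); print(n,round(r["score"],2),np.round(np.array(r["at"])*[400,640],1),np.round(w,4))
try:
    c=P["dial_center"]; a=[np.arctan2(*(P[k]-c)[[1,0]]) for k in("needle_tip","mark_tip")]
    print("need deg cw",np.degrees((a[0]-a[1])%(2*np.pi)))
except KeyError: pass
T=R.from_rotvec(s["tcp_rot"]).as_matrix()
if "knob_top" in P: print("knob in tool mm",np.round(T.T@(P["knob_top"]-s["tcp_pos"])*1e3,1)); print(T.round(3))
E
python3 dial.py w1.png
```

```text
t: 2.6
tcp_pos: [0.5036, -0.1077, 0.2226]
tcp_rot: [3.095, 0.539, -0.001]
force: [0.2, -0.0, 1.2]
grip_width: 0.0879
grasp_force: 0.0
t 2.6 q [-0.234  0.262  1.871 -0.     1.009  0.993] tcp [ 0.5036 -0.1077  0.2226]
knob_top 0.66 [202.5 318.2] [ 0.502  -0.1075  0.128 ]
flange 0.97 [186.9 320.1] [ 0.5059 -0.1081  0.084 ]
dial_center 0.75 [ 93.  374.9] [ 0.6116 -0.1255  0.09  ]
needle_tip 0.52 [ 83.9 339.9] [ 0.6079 -0.0914  0.088 ]
mark_tip 0.55 [ 65.3 366.8] [ 0.6345 -0.1092  0.088 ]
need deg cw 60.798052693138196
knob in tool mm [-1.4 -0.7 94.6]
[[ 0.941  0.338 -0.   ]
 [ 0.338 -0.941 -0.   ]
 [-0.     0.    -1.   ]]
```

```bash
python3 - <<'E'
import cv2
a=cv2.imread("pics/w1.png")[40:240,270:430]
cv2.imwrite("pics/w1c.png",cv2.resize(a,None,fx=3,fy=3,interpolation=cv2.INTER_CUBIC))
E
```

```text
(no output)
```

View pics/w1c.png

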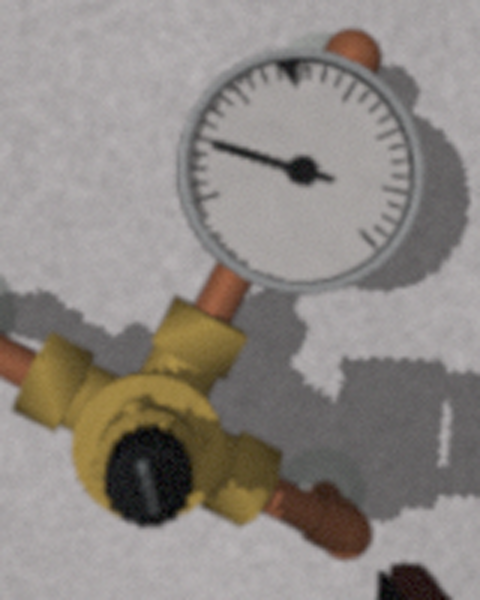

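```bash
python3 - <<'E'
from h import *
p=get_image("wrist")
def w(c,z): return onz(p,[((c[1]+.5)/3+40)/400,((c[0]+.5)/3+270)/640],z,True)
c,n,m=w((302,171),.089),w((212,144),.089),w((291,75),.089)
print(c,n,m); a=[np.arctan2(*(k-c)[[1,0]]) for k in(n,m)]; print(np.degrees(a),a[0]-a[1],(a[0]-a[1])/.8)
E
python3 -m handwheel '[{"fingers":1,"slide":[0,0,40],"twist":0},{"fingers":1,"slide":[0,0,40],"twist":0},{"fingers":1,"slide":[0,0,30],"twist":0},{"fingers":1,"slide":[0,0,6],"twist":0},{"fingers":0,"slide":[0,0,0],"twist":0},{"fingers":0,"slide":[0,0,0],"twist":0},{"fingers":0,"slide":[0,0,0],"twist":0},{"fingers":0,"slide":[0,0,0],"twist":0},{"fingers":0,"slide":[0,0,0],"twist":0},{"fingers":0,"slide":[0,0,0],"twist":0}]'
```

```text
[ 0.6060781  -0.12508141  0.089     ] [ 0.60397113 -0.09529252  0.089     ] [ 0.6343232  -0.11122142  0.089     ]
[94.04579446 26.13739366] 1.1852251837156103 1.4815314796445127
t: 3.95
tcp_pos: [0.5039, -0.108, 0.1072]
tcp_rot: [3.095, 0.536, 0.001]
force: [0.4, -0.2, -0.7]
grip_width: 0.0435
grasp_force: 0.0
```

```bash
python3 -m handwheel '[{"fingers":0,"slide":[0,0,0],"twist":0},{"fingers":0,"slide":[0,0,0],"twist":0},{"fingers":0,"slide":[0,0,0],"twist":0},{"fingers":0,"slide":[0,0,0],"twist":0},{"fingers":0,"slide":[0,0,0],"twist":0},{"fingers":0,"slide":[0,0,0],"twist":0},{"fingers":0,"slide":[0,0,0],"twist":0},{"fingers":0,"slide":[0,0,0],"twist":0}]'
python3 -m handwheel '[{"fingers":0,"slide":[0,0,0],"twist":-0.12},{"fingers":0,"slide":[0,0,0],"twist":-0.12},{"fingers":0,"slide":[0,0,0],"twist":-0.12},{"fingers":0,"slide":[0,0,0],"twist":-0.12},{"fingers":0,"slide":[0,0,0],"twist":-0.12},{"fingers":0,"slide":[0,0,0],"twist":-0.12},{"fingers":0,"slide":[0,0,0],"twist":-0.12},{"fingers":0,"slide":[0,0,0],"twist":-0.12},{"fingers":0,"slide":[0,0,0],"twist":-0.12},{"fingers":0,"slide":[0,0,0],"twist":-0.12},{"fingers":0,"slide":[0,0,0],"twist":-0.12},{"fingers":0,"slide":[0,0,0],"twist":0},{"fingers":0,"slide":[0,0,0],"twist":0}]'
python3 dial.py w2.png
python3 -c "
import cv2
a=cv2.imread('pics/w2.png');cv2.imwrite('pics/w2c.png',a)"
```

```text
t: 4.75
tcp_pos: [0.5035, -0.1078, 0.1067]
tcp_rot: [-3.095, -0.536, 0.0]
force: [-1.6, 4.0, 2.8]
grip_width: 0.0246
grasp_force: 30.0
t: 6.05
tcp_pos: [0.5027, -0.1072, 0.1067]
tcp_rot: [-2.115, -2.32, 0.001]
force: [-4.0, 6.1, 6.4]
grip_width: 0.0241
grasp_force: 30.0
t 6.05 q [-2.340e-01  4.370e-01  1.949e+00  1.000e-03  7.570e-01 -3.270e-01] tcp [ 0.5027 -0.1072  0.1067]
knob_top 0.81 [265.5 320.6] [ 0.504  -0.1089  0.128 ]
dial_center 0.87 [266.8 462. ] [ 0.6068 -0.1247  0.09  ]
dial_center 0.16 [197.1 318.4] [ 0.5004 -0.0829  0.09  ]
needle_tip 0.82 [241.2 499.2] [ 0.6345 -0.1044  0.088 ]
mark_tip 0.41 [246.7 501.1] [ 0.6378 -0.1087  0.088 ]
need deg cw 8.928132701909222
knob in tool mm [ -1.8   1.2 -21.3]
[[-0.092  0.996 -0.002]
 [ 0.996  0.092  0.001]
 [ 0.001 -0.002 -1.   ]]
```

View pics/w2c.png

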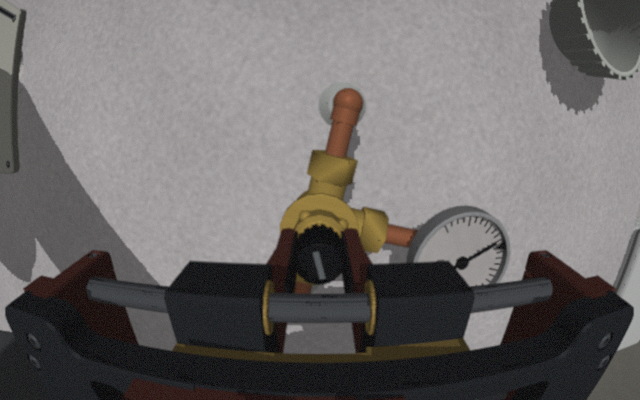

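```bash
python3 -c "
import cv2
a=cv2.imread('pics/w2.png')[195:305,400:520];cv2.imwrite('pics/w2d.png',cv2.resize(a,None,fx=5,fy=5,interpolation=cv2.INTER_CUBIC))"
```

```text
(no output)
```

View pics/w2d.png

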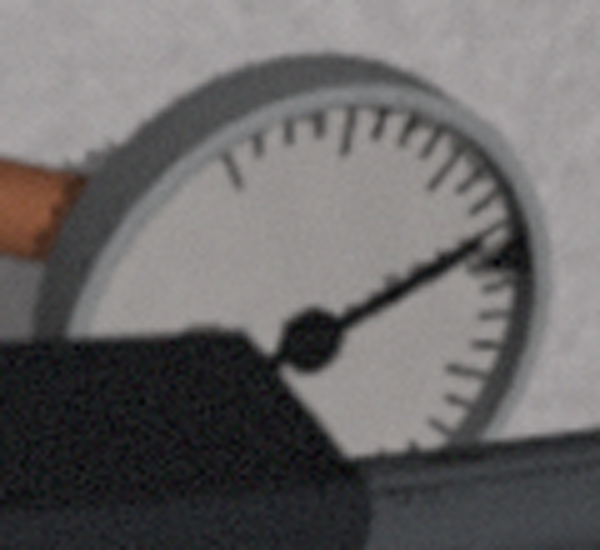

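The needle tip at crop (480,240) is just anticlockwise of the mark triangle, whose apex is near (492,254). I'll compute the angle left.

```bash
python3 - <<'E'
from h import *
p=get_image("wrist")
def w(c,z): return onz(p,[((c[1]+.5)/5+195)/400,((c[0]+.5)/5+400)/640],z,True)
c=w((310,340),.087)
for q in ((480,240),(492,254),(518,251)):
    d=w(q,.087)-c; print(np.degrees(np.arctan2(d[1],d[0])),np.linalg.norm(d))
E
```

```text
33.76025133856251 0.030138837193831695
27.512869328958892 0.03162413823202014
24.89346877515245 0.03621274619502326
```

```bash
python3 -m handwheel '[{"fingers":0,"slide":[0,0,0],"twist":-0.08},{"fingers":0,"slide":[0,0,0],"twist":-0.08},{"fingers":0,"slide":[0,0,0],"twist":0},{"fingers":0,"slide":[0,0,0],"twist":0},{"fingers":0.5,"slide":[0,0,0],"twist":0},{"fingers":0.5,"slide":[0,0,0],"twist":0},{"fingers":0.5,"slide":[0,0,0],"twist":0},{"fingers":0.5,"slide":[0,0,-30],"twist":0},{"fingers":0.5,"slide":[0,0,-40],"twist":0},{"fingers":0.5,"slide":[0,0,-45],"twist":0},{"fingers":0.5,"slide":[0,0,0],"twist":0},{"fingers":0.5,"slide":[0,0,0],"twist":0}]'
python3 dial.py w3.png; python3 -c "
import cv2
a=cv2.imread('pics/w3.png')[120:260,340:500];cv2.imwrite('pics/w3c.png',cv2.resize(a,None,fx=4,fy=4,interpolation=cv2.INTER_CUBIC))"
```

```text
t: 7.6
tcp_pos: [0.5042, -0.1083, 0.2225]
tcp_rot: [1.923, 2.481, 0.001]
force: [0.2, 0.7, -0.4]
grip_width: 0.0443
grasp_force: 0.0
t 7.6 q [-0.235  0.262  1.871 -0.     1.006 -0.486] tcp [ 0.5042 -0.1083  0.2225]
knob_top 0.59 [198.8 318.1] [ 0.5039 -0.1071  0.128 ]
flange 0.63 [184.7 318.8] [ 0.504  -0.1047  0.084 ]
dial_center 0.63 [225.2 411.5] [ 0.6091 -0.1211  0.09  ]
needle_tip 0.63 [219.  434.8] [ 0.6336 -0.1089  0.088 ]
needle_tip 0.54 [173.4 315.7] [ 0.498  -0.0936  0.088 ]
mark_tip 0.5 [221. 440.] [ 0.6405 -0.1096  0.088 ]
need deg cw 6.395686813488485
knob in tool mm [ 1.4 -0.3 94.5]
[[-0.249  0.968  0.003]
 [ 0.968  0.249 -0.001]
 [-0.001  0.002 -1.   ]]
```

View pics/w3c.png

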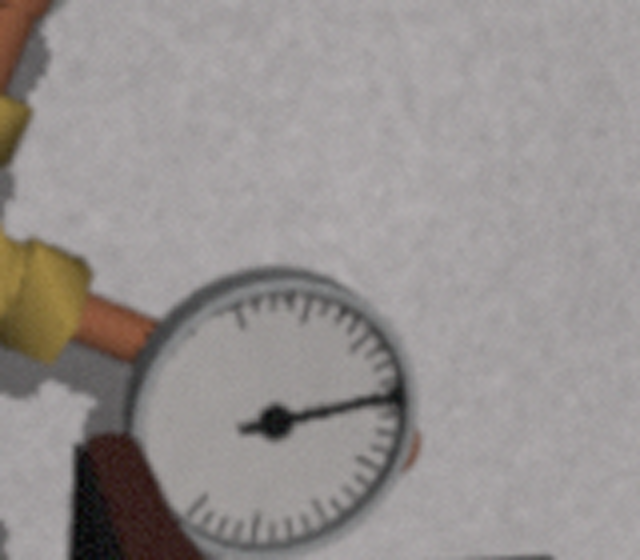

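The needle now runs into the mark triangle (crop ~(395,397)). I'll check the two directions numerically.

```bash
python3 - <<'E'
from h import *
p=get_image("wrist"); g=p["color"].mean(2).astype(np.float32)
c=onz(p,[(120+423.5/4)/400,(340+275.5/4)/640],.087,True)
K=np.array(p["intrinsics"]); Rm=rot(p)
A=np.radians(np.arange(5,50,.5))
for r in np.arange(.012,.038,.002):
    W=c+np.c_[r*np.cos(A),r*np.sin(A),0*A]; d=(W-p["position"])@Rm
    rr=np.hypot(d[:,0],d[:,1]); th=np.arctan2(rr,d[:,2])
    u=K[0,2]+K[0,0]*th*d[:,0]/rr-.5; v=K[1,2]+K[1,1]*th*d[:,1]/rr-.5
    s=cv2.remap(g,u.astype(np.float32)[None],v.astype(np.float32)[None],cv2.INTER_LINEAR)[0]
    k=np.clip(np.percentile(s,70)-25-s,0,None)*(abs(np.degrees(A)-np.degrees(A[s.argmin()]))<9); print(round(r*1e3),np.round((k*np.degrees(A)).sum()/k.sum(),1),int(s.min()),(k>0).sum()/2)
E
```

```text
12 14.9 40 17.5
14 15.2 41 17.5
16 16.4 44 16.0
18 17.8 43 15.0
20 18.0 43 12.0
22 18.4 52 12.0
24 19.7 59 10.5
26 20.6 59 10.5
28 20.6 53 9.0
30 21.1 57 8.5
32 21.1 48 9.0
34 21.1 48 12.5
36 21.4 32 12.5
```

Needle and mark agree within about 1°. Next, the cap.

```bash
python3 -m handwheel '[{"fingers":1,"slide":[30,8,0],"twist":0},{"fingers":1,"slide":[43,11.5,0],"twist":0},{"fingers":1,"slide":[43,11.5,0],"twist":0},{"fingers":1,"slide":[43,11.5,0],"twist":0},{"fingers":1,"slide":[43,11.5,0],"twist":0},{"fingers":1,"slide":[43,11.5,0],"twist":0},{"fingers":1,"slide":[43,11.5,0],"twist":0},{"fingers":1,"slide":[43,11.5,0],"twist":0},{"fingers":1,"slide":[43,11.5,0],"twist":0},{"fingers":1,"slide":[43,11.5,0],"twist":0},{"fingers":1,"slide":[10,2.5,0],"twist":0},{"fingers":1,"slide":[0,0,0],"twist":-0.15},{"fingers":1,"slide":[0,0,0],"twist":-0.15},{"fingers":1,"slide":[0,0,0],"twist":0},{"fingers":1,"slide":[0,0,0],"twist":0}]'
cat > cap.py <<'E'
from h import *
import sys
s=observe(); p=get_image("wrist"); save(p,sys.argv[1]); T=R.from_rotvec(s["tcp_rot"]).as_matrix()
print(s["t"],s["tcp_pos"],s["joint_pos"].round(2))
for r in outline_of(p,"cap")[:4]:
    m=r["pixels"]; col=p["color"][m].mean(0).round()
    v,u=np.nonzero(m); print("seg",round(r["score"],2),col,[u.min(),v.min(),u.max(),v.max()])
for r in place_of(p,"cap")[:4]:
    w=onz(p,r["at"],0,True); print(round(r["score"],2),np.round(np.array(r["at"])*[400,640],1),w.round(4),"tool mm",(T.T@(w-s["tcp_pos"])*1e3).round(1))
E
python3 cap.py w4.png; cp pics/w4.png pics/w4v.png
```

```text
t: 9.45
tcp_pos: [0.5075, 0.3333, 0.2213]
tcp_rot: [-1.538, -2.739, 0.001]
force: [-0.4, 1.0, -0.1]
grip_width: 0.0876
grasp_force: 0.0
9.45 [0.5074661  0.33328858 0.22128046] [ 0.56  0.4   1.67 -0.    1.07  0.01]
seg 0.84 [ 43. 102.  56.] [np.int64(253), np.int64(101), np.int64(297), np.int64(141)]
seg 0.72 [121. 119. 116.] [np.int64(205), np.int64(344), np.int64(226), np.int64(356)]
seg 0.65 [ 36.  64. 129.] [np.int64(352), np.int64(95), np.int64(397), np.int64(137)]
seg 0.61 [85. 88. 90.] [np.int64(301), np.int64(156), np.int64(342), np.int64(201)]
0.79 [118.6 277.2] [0.428  0.3653 0.    ] tool mm [ 68.7 -51.  221.3]
0.7 [115.7 367.5] [0.5215 0.4266 0.    ] tool mm [ 72.4  60.7 221.2]
```

View pics/w4v.png

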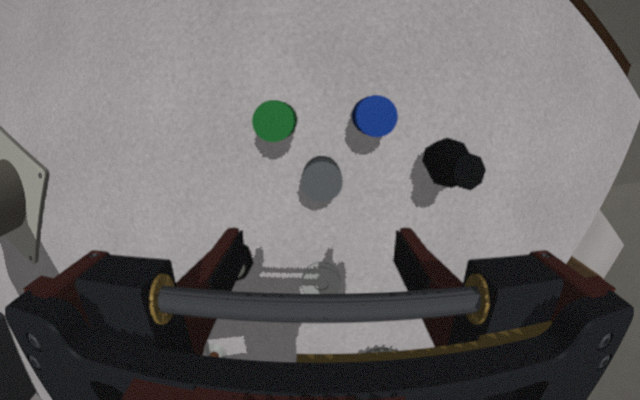

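The grey cap stands at about (322,178), with green at (274,120) and blue at (376,116) clear of the finger line. I'll locate its top disc.

```bash
python3 - <<'E'
from h import *
s=observe(); p=get_image("wrist"); T=R.from_rotvec(s["tcp_rot"]).as_matrix()
K=np.array(p["intrinsics"]); Rm=rot(p)
def proj(W):
    d=(W-p["position"])@Rm; rr=np.hypot(d[:,0],d[:,1]); th=np.arctan2(rr,d[:,2])
    return np.c_[K[0,2]+K[0,0]*th*d[:,0]/rr,K[1,2]+K[1,1]*th*d[:,1]/rr]
m=[r["pixels"] for r in outline_of(p,"cap") if np.ptp(p["color"][r["pixels"]].mean(0))<15 and 280<np.nonzero(r["pixels"])[1].mean()<360][0]
A=np.linspace(0,2*np.pi,60)
def cost(x):
    W=np.vstack([np.c_[x[0]+.0238*np.cos(A),x[1]+.0238*np.sin(A),0*A+z] for z in(0,.05)])
    h=cv2.convexHull((proj(W)*16).astype(np.int32)); k=np.zeros((400,640),np.uint8); cv2.fillPoly(k,[h],1,shift=4)
    return -(k.astype(bool)&m).sum()/(k.astype(bool)|m).sum()
from scipy.optimize import minimize
r=minimize(cost,[.508,.334],method="Nelder-Mead",options=dict(initial_simplex=[[.508,.334],[.518,.334],[.508,.344]]))
print(r.x,r.fun,"tool mm",(T.T@(np.r_[r.x,0]-s["tcp_pos"])*1e3).round(1))
E
```

```text
[0.50991507 0.33483617] -0.892835641180012 tool mm [-1.000e-01  2.700e+00  2.216e+02]
```

```bash
python3 -m handwheel '[{"fingers":1,"slide":[0,2.7,40],"twist":0},{"fingers":1,"slide":[0,0,45],"twist":0},{"fingers":1,"slide":[0,0,45],"twist":0},{"fingers":1,"slide":[0,0,40],"twist":0},{"fingers":1,"slide":[0,0,25],"twist":0},{"fingers":1,"slide":[0,0,8],"twist":0},{"fingers":0.3,"slide":[0,0,0],"twist":0},{"fingers":0,"slide":[0,0,0],"twist":0},{"fingers":0,"slide":[0,0,0],"twist":0},{"fingers":0,"slide":[0,0,0],"twist":0},{"fingers":0,"slide":[0,0,0],"twist":0},{"fingers":0,"slide":[0,0,0],"twist":0},{"fingers":0,"slide":[0,0,0],"twist":0},{"fingers":0,"slide":[0,0,0],"twist":0},{"fingers":0,"slide":[0,0,0],"twist":0},{"fingers":0,"slide":[0,0,0],"twist":0}]'
python3 -c "
from h import *
s=observe();print(s['tcp_pos'],s['force'],s['joint_pos'].round(2),R.from_rotvec(s['tcp_rot']).as_matrix().round(4))"
```

```text
t: 11.3
tcp_pos: [0.5103, 0.3356, 0.0194]
tcp_rot: [1.532, 2.742, 0.001]
force: [-1.8, -1.3, 6.7]
grip_width: 0.0463
grasp_force: 30.0
[0.51025598 0.33562461 0.01942916] [-1.78047675 -1.30278996  6.68671031] [0.56 0.68 1.75 0.   0.7  0.01] [[-5.244e-01  8.515e-01  8.000e-04]
 [ 8.515e-01  5.244e-01  5.000e-04]
 [ 0.000e+00  1.000e-03 -1.000e+00]]
```

Cap gripped. Lift it and carry it over the valve.

```bash
python3 -m handwheel '[{"fingers":0,"slide":[0,0,-30],"twist":0},{"fingers":0,"slide":[0,0,-50],"twist":0},{"fingers":0,"slide":[0,0,-50],"twist":0},{"fingers":0,"slide":[0,0,-50],"twist":0},{"fingers":0,"slide":[-27.4,-17,0],"twist":0},{"fingers":0,"slide":[-37,-23.7,0],"twist":0},{"fingers":0,"slide":[-37,-23.7,0],"twist":0},{"fingers":0,"slide":[-37,-23.7,0],"twist":0},{"fingers":0,"slide":[-37,-23.7,0],"twist":0},{"fingers":0,"slide":[-37,-23.7,0],"twist":0},{"fingers":0,"slide":[-37,-23.7,0],"twist":0},{"fingers":0,"slide":[-37,-23.7,0],"twist":0},{"fingers":0,"slide":[-37,-23.7,0],"twist":0},{"fingers":0,"slide":[-37,-23.7,0],"twist":0},{"fingers":0,"slide":[-13,-8.7,0],"twist":0},{"fingers":0,"slide":[0,0,0],"twist":0},{"fingers":0,"slide":[0,0,0],"twist":0},{"fingers":0,"slide":[0,0,0],"twist":0}]'
python3 - <<'E'
from h import *
s=observe();T=R.from_rotvec(s['tcp_rot']).as_matrix()
print(s['tcp_pos'],s['force'],s['joint_pos'].round(2),"to axis",(T.T@([.5027,-.1078,.1]-s['tcp_pos'])*1e3).round(2))
p=get_image("wrist"); save(p,"w5.png")
K=np.array(p["intrinsics"]); Rm=rot(p)
def proj(W):
    d=(W-p["position"])@Rm; rr=np.hypot(d[:,0],d[:,1]); th=np.arctan2(rr,d[:,2])
    return np.c_[K[0,2]+K[0,0]*th*d[:,0]/rr,K[1,2]+K[1,1]*th*d[:,1]/rr]
A=np.linspace(0,2*np.pi,60); im=cv2.cvtColor(p["color"],cv2.COLOR_RGB2BGR)
im=cv2.resize(im[130:330,220:420],None,fx=3,fy=3,interpolation=cv2.INTER_CUBIC)
raw=im.copy()
for z,c in((-.0185,(0,0,255)),(.0315,(0,255,0))):
    W=np.c_[.0235*np.cos(A),.0235*np.sin(A),0*A+z]+s["tcp_pos"]
    cv2.polylines(im,[((proj(W)-[220,130])*3).astype(np.int32)],True,c,1)
cv2.imwrite("pics/w5c.png",im)
E
```

```text
t: 13.1
tcp_pos: [0.502, -0.1069, 0.1986]
tcp_rot: [-1.53, -2.743, -0.0]
force: [0.6, 0.0, -0.2]
grip_width: 0.0461
grasp_force: 30.0
[ 0.50203664 -0.1069045   0.19856977] [ 0.59766209  0.02094637 -0.24877286] [-0.23  0.29  1.89  0.    0.96 -0.79] to axis [-1.15  0.11 98.57]
```

View pics/w5c.png

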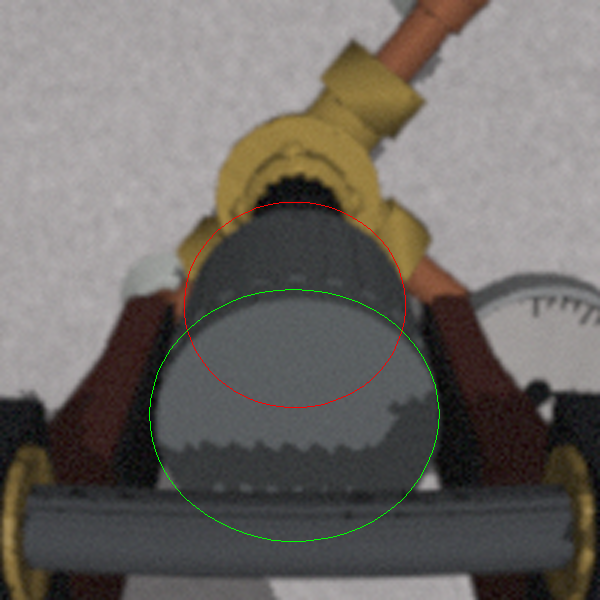

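The cap sits in the gripper about where predicted, maybe 0.5 mm toward −x. Correct and lower it over the knob to just above the noses.

```bash
python3 -m handwheel '[{"fingers":0,"slide":[-0.7,0.1,20],"twist":0},{"fingers":0,"slide":[0,0,25],"twist":0},{"fingers":0,"slide":[0,0,15],"twist":0},{"fingers":0,"slide":[0,0,10],"twist":0},{"fingers":0,"slide":[0,0,8],"twist":0},{"fingers":0,"slide":[0,0,0],"twist":0},{"fingers":0,"slide":[0,0,0],"twist":0}]'
```

```text
t: 13.85
tcp_pos: [0.503, -0.1083, 0.121]
tcp_rot: [1.531, 2.743, 0.0]
force: [-0.2, -0.3, 0.6]
grip_width: 0.0459
grasp_force: 30.0
```

```bash
python3 -m handwheel '[{"fingers":0,"slide":[0,0,3],"twist":0},{"fingers":0,"slide":[0,0,3],"twist":0},{"fingers":0,"slide":[0,0,0],"twist":0},{"fingers":0,"slide":[0,0,0],"twist":0}]'; python3 -m handwheel '[{"fingers":0,"slide":[0,0,2],"twist":0},{"fingers":0,"slide":[0,0,2],"twist":0},{"fingers":0,"slide":[0,0,0],"twist":0}]'
```

```text
t: 14.25
tcp_pos: [0.5026, -0.1085, 0.1147]
tcp_rot: [1.532, 2.743, -0.0]
force: [-0.4, -0.1, 0.1]
grip_width: 0.0459
grasp_force: 30.0
t: 14.55
tcp_pos: [0.5026, -0.1081, 0.1107]
tcp_rot: [-1.532, -2.742, -0.001]
force: [-0.9, 3.2, 3.3]
grip_width: 0.0458
grasp_force: 30.0
```

Contact with the noses as predicted. Press through in small steps, watching the force.

```bash
for i in 1 2 3; do python3 -m handwheel '[{"fingers":0,"slide":[0,0,1],"twist":0},{"fingers":0,"slide":[0,0,1],"twist":0}]' | egrep 'tcp_pos|force:'; done
```

```text
tcp_pos: [0.5028, -0.1082, 0.1094]
force: [-1.9, 3.5, 11.3]
grasp_force: 30.0
tcp_pos: [0.5025, -0.108, 0.1068]
force: [0.2, 3.3, -0.9]
grasp_force: 30.0
tcp_pos: [0.5023, -0.1081, 0.1041]
force: [0.5, 2.3, -2.9]
grasp_force: 30.0
```

It clicked: 11 N, then a drop. Go on to the flange and load it.

```bash
for i in 1 2 3; do python3 -m handwheel '[{"fingers":0,"slide":[0,0,1],"twist":0},{"fingers":0,"slide":[0,0,1],"twist":0},{"fingers":0,"slide":[0,0,0],"twist":0}]' | egrep 'tcp_pos|force:'; done
```

```text
tcp_pos: [0.5024, -0.1085, 0.1034]
force: [-3.2, 3.8, 9.9]
grasp_force: 30.0
tcp_pos: [0.5025, -0.1085, 0.1032]
force: [-10.2, 5.8, 31.3]
grasp_force: 30.0
tcp_pos: [0.503, -0.1091, 0.102]
force: [-11.7, 3.0, 37.6]
grasp_force: 30.0
```

```bash
python3 -m handwheel '[{"fingers":0,"slide":[0,0,0],"twist":0},{"fingers":0,"slide":[0,0,0],"twist":0},{"fingers":0,"slide":[0,0,0],"twist":0},{"fingers":0,"slide":[0,0,0],"twist":0}]'; python3 - <<'E'
from h import *
p=get_image("wrist"); a=cv2.cvtColor(p["color"],cv2.COLOR_RGB2BGR)
cv2.imwrite("pics/w6c.png",cv2.resize(a[100:330,220:480],None,fx=2.6,fy=2.6,interpolation=cv2.INTER_CUBIC))
E
```

```text
t: 16.45
tcp_pos: [0.503, -0.1091, 0.102]
tcp_rot: [1.531, 2.742, -0.001]
force: [-12.0, 2.1, 38.4]
grip_width: 0.0459
grasp_force: 30.0
```

View pics/w6c.png

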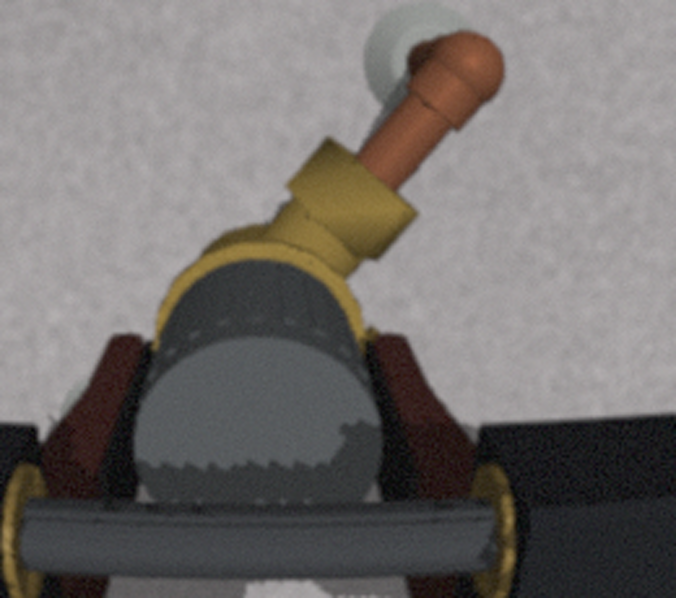

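The cap's rim sits flush and concentric on the flange, with the flange ring visible at about (265,245). The push is a steady 38 N, so I'm handing in.

```bash
python3 -c "
from plant import *
print(job_done())"
```

```text
the job is handed in; nothing more can be done
None
```

I turned the knob until the needle pointed at the set mark (within about 1°) and let go. The grey cap then clicked home, and I handed in at about 16.5 s with the gripper still on it, pressing down at about 38 N; no verdict came back.

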